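# Tip the sanding block over and push it home in its guide

### The job

The cork sanding block has been left standing on end in its sanding guide. With the fingertips only, push it over towards the wooden end stop so that it lies flat on its broad face between the rails, then push it gently along the guide until it rests against the stop. Do not pick the block up or squeeze it, and leave the other things on the table where they are.

Things in the scene. Friction and masses are not known exactly. Their poses are not given: they have to be found in the camera images.
- sanding_block: Brown cork block, loose, 60 x 100 x 34 mm (x, y, z), 35 to 75 g. Origin: centre of one 60 x 100 face; z points from it into the block, y along the 100 mm length. At first it stands on end on the guide's bed, y upright, 100 mm tall, the origin's face towards the stop, 34 mm deep along the guide. Tipped towards the stop it lies on that face, z up, 34 mm high.
- block_mid (a point): Centre of the cork block, 50 mm from its ends, 30 mm from its sides, 17 mm from its broad faces.
- guide: Fixed sanding guide: plywood bed 110 x 300 x 8 mm (x, y, z), two aluminium rails along y, 12 mm high above the bed, 11 wide, 66 apart inside (block: 3 mm play each side). Brown wooden stop, 20 thick, 32 high above the bed, at the +y end; other end open. Origin: underside, middle of the bed; y along the rails to the stop, which points to the robot's left, up to 40 degrees either way.
- guide_stop (a point): Point on the bed's upper face (8 mm above the table), midway between the rails, at the foot of the stop's inner face, 130 mm from the guide's origin along its y. Axes as the guide's: y points into the stop. When the block is home its centre is 50 mm short of this point along y and 17 mm above it.
- glue_stick: White and blue glue stick standing upright beside the guide, 31 mm thick, 96 mm tall, origin at the centre of its foot. Leave it.
- pin_tin: Round tin, 60 mm across, 32 mm high, beside the guide on the other side from the glue stick, origin at the centre of its underside. Leave it.
- masking_roll: Narrow roll of masking tape lying flat, about 100 mm across, 24 mm high, origin at the centre of its underside. Leave it.
- green_marker: White marker with a green cap, lying, 108 mm long, 12 mm thick. Leave it.
- tape_measure: Round yellow tape measure lying flat, 64 x 72 mm, 25 mm high. Leave it.
Mind the look-alikes: they are no part of the job. Of the things that look like the sanding_block, the largest one is meant.

How it is judged (in metres and radians):
On the way:
1. the block lies flat between the rails, tipped towards the stop, still short of the stop (angle between sanding_block's own z axis and vertical below 0.1 rad and angle between the y axis of sanding_block and the y axis of guide, either way round below 0.1 rad and x of block_mid in the frame of guide_stop between -0.008 and 0.008 m and z of block_mid in the frame of guide_stop between 0.012 and 0.022 m and y of block_mid in the frame of guide_stop below -0.065 m), for 0.2 s.
At the end, for the whole second after the job is handed in: The block lies at rest on the bed between the rails, its originally stop-facing broad face down (within 0.1 rad of level and of the guide's direction), with its end no more than 6 mm from the stop (angle between sanding_block's own z axis and vertical below 0.1 rad and angle between the y axis of sanding_block and the y axis of guide, either way round below 0.1 rad and x of block_mid in the frame of guide_stop between -0.008 and 0.008 m and z of block_mid in the frame of guide_stop between 0.012 and 0.022 m and y of block_mid in the frame of guide_stop between -0.056 and -0.046 m and linear speed of sanding_block below 0.01 m/s and angular speed of sanding_block below 0.1 rad/s); the robot touches nothing.
It fails at once if the block is lifted off the bed (centre more than 62 mm above it, or more than 40 mm while lying nearly flat) (z of block_mid in the frame of guide_stop above 0.062 m or (z of block_mid in the frame of guide_stop above 0.04 m and angle between sanding_block's own z axis and vertical below 0.3 rad)).
It fails at once if the block is squeezed or pushed roughly (over 35 N) (contact force between the fingers and sanding_block above 35 N).
It fails at once if another thing on the table is moved by more than 20 mm or knocked over (distance of any of glue_stick, pin_tin, masking_roll, green_marker, tape_measure from where it was at the start of the episode above 0.02 m or angle between glue_stick's own z axis and vertical above 0.5 rad).
It also fails if it takes over 43 s, if anything falls off the work surface, if the arm or the gripper's body presses on something with over 40 N, if the wrist force passes 120 N, or if a joint passes its speed limit or range.

### The arm

A 6-joint arm with a two-finger parallel gripper is mounted at the origin on the work surface; the furniture and walls round the work are solid. World frame = base frame: x ahead of the robot, y to its left, z up, the work surface at z = 0. Lengths are in m, angles in degrees, forces in N, time in s.
With the tool pointing down it reaches from about 0.35 to 0.925 m from the base axis. Payload 6.4 kg.
Tool frame: the origin (TCP) lies at the very end of the fingers, on their centre line; the grasp point (between the pads) lies 19 mm behind it; z points along the fingers, y is the direction in which the jaws open and shut (so a half turn about z gives the same grasp; the last joint's range is limited). The gripper opens to 85 mm and grips with 20 to 120 N. Pads are 22 mm wide; open, the fingers measure 114 mm over their backs; the gripper's body (76 mm by 85 mm) begins 54 mm behind the grasp point. The pads swing forward as they close: fully open they stand 13 mm farther back than shut.
Start: joints at [60.671, 14.043, 89.255, -0, 76.702, -9.975], TCP at [0.215, 0.613, 0.231] pointing down, gripper open.
Joint ranges: [-179.41, 179.41], [-58.25, 129.5], [7.25, 145.43], [-54.29, 234.29], [11.92, 165.04], [-157.13, 157.13]. Speed limits (degrees/s): [147.25, 147.25, 180, 180, 180, 180].

### API

Orientations are given as a 3x3 rotation matrix whose columns are the frame's x, y, z axes.
In Python, from rig import robot, optics, workorder gives the robot as it stands.
- The arm moves only by the tool jog_arm, never from a script. Its argument "series" is a list of rows, each an object of numbers: "tx", "ty", "tz": the shift along the tool's x, y, z in mm; "rx", "ry", "rz": the turn, a rotation vector about the tool's x, y, z in rad; "claw": the finger opening in mm, from 0 to 85.4. In form: [{"tx": .., "ty": .., "tz": .., "rx": .., "ry": .., "rz": .., "claw": ..}, ...]. A call has 1 to 20 rows; each row is the pose to reach, as a shift and turn from the pose commanded when the call began, along the tool's axes at that moment; what a row does not reach only later rows make up. A row lasts 1/10 s, in which the tool goes at most 50 mm and 8.59 degrees, less where a joint would pass 70% of its speed; a pose out of reach is approached as far as the arm can. A call with a gripper value outside its range is refused whole. The fingers move at their own pace and stop on an object; "grip_force" is the grip in N (left out, the last holds). Time passes only in rows, so rows that repeat a pose let the fingers close. It gives the time, the measured TCP pose, the force and the opening at its end, in the units of the state.
- robot.get_state(): the state, without advancing time (a new reading comes with each control period).
- optics.get_image(name): name is "side" or "top"; returns (picture, depth): 420x560x3 uint8, blue, green, red; 420x560 float32, m along the optical axis (not along the pixel's ray), 0 where there is no reading.
- optics.camera_params(name): a dict with "intrinsics" (3x3 intrinsics, pixels), "eye" and "rotation" of the camera in the world. Camera axes: x right, y down, z forward; pixel columns grow to the right and rows downward; lengths in m; the calibration is good to about 2 mm. A picture is of the moment at which its call begins. camera_params takes no time and is no camera call.
- workorder.close_job(): hands the job in, once; it reports no verdict.
The state is a dict: "time_s": time; "qpos": joint angles; "qvel": joint speeds; "joint_torque": joint torques, N m; "ee_pos": TCP position; "eef_rot": TCP orientation; "contact_force": force on the tool from outside, world axes, zero at the start; "torque": the same for the moment, N m; "finger_gap": finger opening in m.
Only numpy, scipy, OpenCV 4.12 (cv2) and the standard library are available. Lean on these libraries where they do the work, as an engineer would, in place of code of your own. Each camera call takes 0.05 s, during which the arm holds its last target.

## Working session

There is one attempt and no reset: what is moved stays moved. The work goes in short steps, Python scripts to look and compute and a tool call to move; the robot and the scene stay as the last step left them, time stands still between calls to the robot, and variables do not carry over. Pictures are saved under pics/ and viewed, and the job is handed in when it is done.

Besides the shell and the picture viewer there is one more tool, called as a command line: name --argument value ..., lists and objects as JSON in quotes. jog_arm: Moves the arm, as the interface text tells. Its arguments: {"type":"object","properties":{"series":{"type":"array"},"grip_force":{"type":"number"}},"required":["series"]}

```bash
mkdir -p pics; ls; cat > h.py <<'E'
import numpy as np, cv2
from rig import robot, optics, workorder
def cam(n):
    p=optics.camera_params(n); return np.array(p["intrinsics"]),np.array(p["eye"]),np.array(p["rotation"])
def shot(n,tag):
    im,d=optics.get_image(n); cv2.imwrite(f"pics/{tag}.png",im); np.savez(f"pics/{tag}.npz",im=im,d=d); return im,d
def pt(n,d,u,v):
    K,e,R=cam(n); z=d[int(v),int(u)]
    return e+R@(np.linalg.inv(K)@np.array([u,v,1.0])*z)
def onz(n,u,v,z):
    K,e,R=cam(n); r=R@(np.linalg.inv(K)@np.array([u,v,1.0])); return e+r*(z-e[2])/r[2]
def proj(n,p):
    K,e,R=cam(n); c=K@(R.T@(np.array(p)-e)); return c[:2]/c[2]
E
python3 - <<'E'
from h import *
for n in("side","top"):
    shot(n,n+"0"); print(n,cam(n))
s=robot.get_state(); print(s)
E
```

```text
pics
side (array([[480.4293528 ,   0.        , 269.63610609],
       [  0.        , 480.4293528 , 207.71802649],
       [  0.        ,   0.        ,   1.        ]]), array([-0.10472191, -0.92237391,  0.89190338]), array([[ 0.8523041 , -0.29664091,  0.43079217],
       [-0.52285934, -0.50523925,  0.68655037],
       [ 0.01399418, -0.8103934 , -0.58571896]]))
top (array([[408.34314044,   0.        , 279.81168753],
       [  0.        , 408.34314044, 210.57114775],
       [  0.        ,   0.        ,   1.        ]]), array([0.33682091, 0.00334378, 1.31647841]), array([[ 0.01097437, -0.9905623 ,  0.1366232 ],
       [-0.99984883, -0.01271322, -0.01186127],
       [ 0.01348625, -0.13647238, -0.99055207]]))
{'time_s': 0.1, 'qpos': array([ 6.06712834e+01,  1.40805414e+01,  8.93201282e+01,  5.03599825e-04,
        7.67038628e+01, -9.97430352e+00]), 'qvel': array([-0.08318896, -0.13321115, -0.23741259, -0.04164665,  0.05127292,
        0.0625525 ]), 'joint_torque': array([-5.15785978e-04, -4.30670607e+01, -3.27127469e+01, -1.32132232e-04,
        2.87846757e-03,  7.28589669e-07]), 'ee_pos': array([0.2151381 , 0.61280681, 0.23026515]), 'eef_rot': array([[-9.43485822e-01,  3.31411666e-01, -9.01100804e-04],
       [ 3.31412732e-01,  9.43484544e-01, -1.58639536e-03],
       [ 3.24424753e-04, -1.79537781e-03, -9.99998336e-01]]), 'contact_force': array([-0.16875782, -0.06054243,  0.42998557]), 'torque': array([-0.02626535,  0.03452386,  0.04493509]), 'finger_gap': 0.08487924107745153}
```

View pics/side0.png

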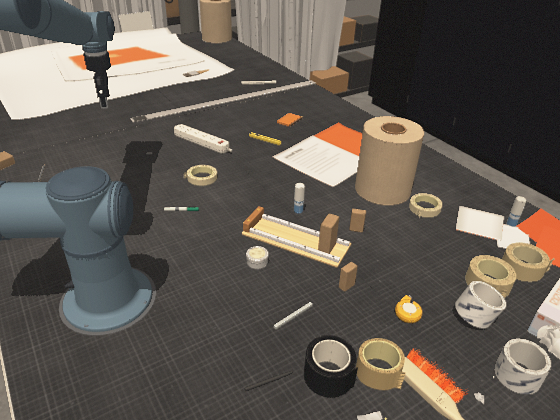

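View pics/top0.png

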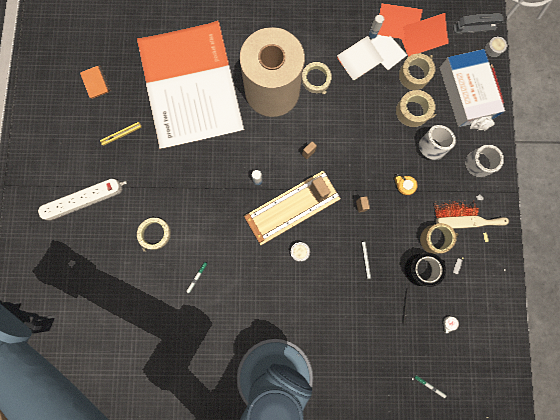

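Three brown blocks are visible in the top picture: (320,188) standing in the guide, (310,148) and (362,203) on the table. The one in the guide looks largest and is the one between the rails. I'll confirm this with enlarged crops.

```bash
python3 - <<'E'
from h import *
a=np.load("pics/top0.npz")["im"][130:255,230:390]; b=np.load("pics/side0.npz")["im"][170:300,225:385]
cv2.imwrite("pics/topc.png",cv2.resize(a,None,fx=5,fy=4.8 if 0 else 5*0.96,interpolation=2)[:600])
cv2.imwrite("pics/topc.png",cv2.resize(a,None,fx=4.5,fy=4.5,interpolation=2))
cv2.imwrite("pics/sidec.png",cv2.resize(b,None,fx=4.5,fy=4.5,interpolation=2))
E
```

```text
(no output)
```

View pics/topc.png

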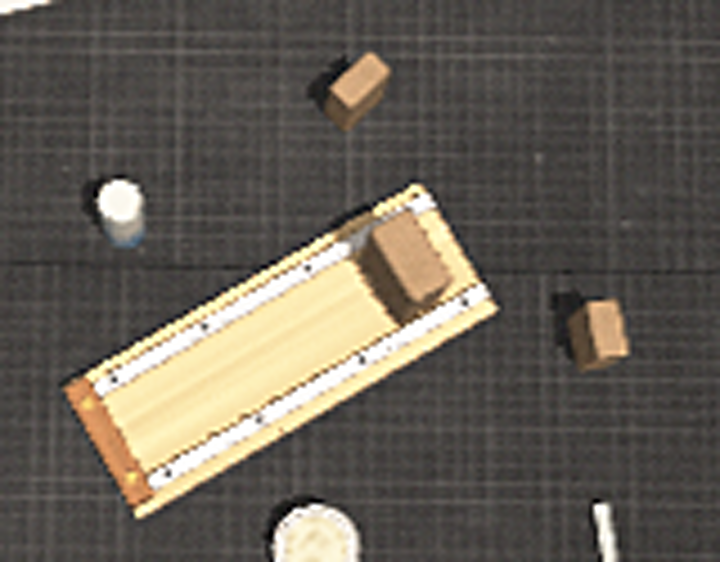

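View pics/sidec.png

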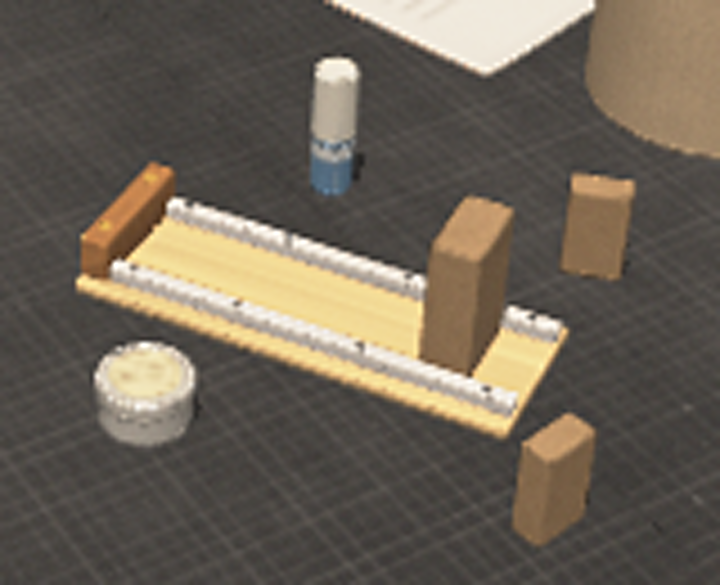

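The crops confirm it: the tall block at top (320,188) / side (326,235) stands in the guide and is clearly larger than the other two. Next I'll measure the guide's axes and the block's pose.

```bash
python3 - <<'E'
from h import *
f=lambda c:(c[0]/4.5+230-.39,c[1]/4.5+130-.39)
g=lambda c:(c[0]/4.5+225-.39,c[1]/4.5+170-.39)
P={k:onz("top",*f(c),z) for k,(c,z) in dict(openFar=((418,184),.008),openNear=((497,310),.008),stopNear=((137,518),.008)).items()}
S={k:onz("side",*g(c),z) for k,(c,z) in dict(openFar=((567,330),.008),openNear=((503,438),.008),stopNear=((78,284),.008)).items()}
for k in P: print(k,P[k].round(4),S[k].round(4))
for Q in (P,S):
    y=Q["stopNear"]-Q["openNear"]; w=Q["openFar"]-Q["openNear"]
    print(np.linalg.norm(y),np.linalg.norm(w),np.degrees(np.arctan2(y[1],y[0])),np.degrees(np.arctan2(w[1],w[0])))
# block by depth, both cams
for n in("top","side"):
    D=np.load(f"pics/{n}0.npz"); d=D["d"]; K,e,R=cam(n)
    v,u=np.mgrid[0:420,0:560]; z=d
    X=e+(np.stack([(u-K[0,2])/K[0,0]*z,(v-K[1,2])/K[1,1]*z,z],-1)@R.T)
    m=(z>0)&(X[...,2]>.095)&(X[...,2]<.12)
    w=slice(165,215),slice(295,350)
    if n=="side": w=slice(205,265),slice(310,345)
    q=X[w][m[w]]; print(n,len(q),q[:,2].mean(), cv2.minAreaRect(((q[:,:2])*1000).astype(np.float32)), q[:,:2].mean(0))
    # tallish objects near: glue, tin, etc
    for nm,(uu,vv) in dict(glue=(257,174),tin=(300,251)).items():
        if n=="top": print(nm,X[vv,uu])
    # bed, height
    if n=="top": print(X[215,290],X[225,280])
    else: print(X[235,285])
E
```

```text
openFar [ 0.6519 -0.1511  0.008 ] [ 0.6553 -0.1504  0.008 ]
openNear [ 0.5595 -0.208   0.008 ] [ 0.5581 -0.2092  0.008 ]
stopNear [0.4063 0.0496 0.008 ] [0.4102 0.0483 0.008 ]
0.29966894685551265 0.10856688414255457 120.73581416572034 31.614997227306
0.2969232408646614 0.11363859702376461 119.87428166511437 31.159613855666883
top 224 0.10641374917622058 ((579.4815673828125, -133.35955810546875), (59.771156311035156, 34.680564880371094), 31.156925201416016) [ 0.57832921 -0.13315122]
glue [0.61758359 0.05973113 0.09324871]
tin [ 0.3868148  -0.07665039  0.03329299]
[ 0.50312936 -0.04536191  0.00912329] [ 0.46919059 -0.01329134  0.0200017 ]
side 227 0.10675836631794591 ((580.0576171875, -134.56582641601562), (61.31339645385742, 34.640201568603516), 30.987348556518555) [ 0.57672493 -0.13897425]
[ 0.51319639 -0.02443988  0.00776147]
```

```bash
cat >> h.py <<'E'
th=np.radians(120.9); gy=np.array([np.cos(th),np.sin(th),0]); gx=np.array([gy[1],-gy[0],0]); G0=np.array([.5292,-.051,0])
def G(p): d=np.array(p)-G0; return np.array([d@gx,d@gy,d[2]])
def W(x,y,z): return G0+x*gx+y*gy+np.array([0,0,z])
from scipy.spatial.transform import Rotation as Ro
def move(x,y,z):
    s=robot.get_state(); R=s["eef_rot"]; 
    t=R.T@(W(x,y,z)-s["ee_pos"])*1000
    yd=gx; Rt=np.stack([np.cross(yd,[0,0,-1]),yd,[0,0,-1.]],1)
    print("t",s["time_s"],"now G",G(s["ee_pos"]).round(4),"shift",t.round(1),"rot",Ro.from_matrix(R.T@Rt).as_rotvec().round(4),"F",s["contact_force"].round(2),"gap",round(s["finger_gap"],4))
E
python3 - <<'E'
from h import *
print(G([.5795,-.1335,.1]))
move(.0008,-.165,.2)
E
```

```text
[ 0.00079351 -0.09662148  0.1       ]
t 0.1 now G [0.0714 0.7309 0.2303] shift [-643.7 -627.    31.2] rot [-1.800e-03  3.000e-04  6.937e-01] F [-0.17 -0.06  0.43] gap 0.0849
```

jog_arm --series '[{"tx": -644,"ty": -627,"tz": 20,"rz": 0.694,"claw": 20},{"tx": -644,"ty": -627,"tz": 20,"rz": 0.694,"claw": 20},{"tx": -644,"ty": -627,"tz": 20,"rz": 0.694,"claw": 20},{"tx": -644,"ty": -627,"tz": 20,"rz": 0.694,"claw": 20},{"tx": -644,"ty": -627,"tz": 20,"rz": 0.694,"claw": 20},{"tx": -644,"ty": -627,"tz": 20,"rz": 0.694,"claw": 20},{"tx": -644,"ty": -627,"tz": 20,"rz": 0.694,"claw": 20},{"tx": -644,"ty": -627,"tz": 20,"rz": 0.694,"claw": 20},{"tx": -644,"ty": -627,"tz": 20,"rz": 0.694,"claw": 20},{"tx": -644,"ty": -627,"tz": 20,"rz": 0.694,"claw": 20},{"tx": -644,"ty": -627,"tz": 20,"rz": 0.694,"claw": 20},{"tx": -644,"ty": -627,"tz": 20,"rz": 0.694,"claw": 20},{"tx": -644,"ty": -627,"tz": 20,"rz": 0.694,"claw": 20},{"tx": -644,"ty": -627,"tz": 20,"rz": 0.694,"claw": 20},{"tx": -644,"ty": -627,"tz": 20,"rz": 0.694,"claw": 20},{"tx": -644,"ty": -627,"tz": 20,"rz": 0.694,"claw": 20},{"tx": -644,"ty": -627,"tz": 20,"rz": 0.694,"claw": 20},{"tx": -644,"ty": -627,"tz": 20,"rz": 0.694,"claw": 20},{"tx": -644,"ty": -627,"tz": 20,"rz": 0.694,"claw": 20},{"tx": -644,"ty": -627,"tz": 20,"rz": 0.694,"claw": 20}]'

```text
invalid input
```

```bash
python3 - <<'E'
from h import *
move(.0008,-.165,.092)
E
```

```text
t 0.1 now G [0.0714 0.7309 0.2303] shift [-643.7 -626.8  139.2] rot [-1.800e-03  3.000e-04  6.937e-01] F [-0.17 -0.06  0.43] gap 0.0849
```

jog_arm --series '[{"tx": -644,"ty": -627,"tz": 20,"rx": 0,"ry": 0,"rz": 0.694,"claw": 20},{"tx": -644,"ty": -627,"tz": 20,"rx": 0,"ry": 0,"rz": 0.694,"claw": 20}]'

```text
time_s: 0.3
ee_pos: [0.2596, 0.5229, 0.2281]
eef_rot: [[-0.801, 0.598, -0.001], [0.598, 0.801, -0.001], [-0.0, -0.001, -1.0]]
contact_force: [1.4, -0.0, 0.6]
finger_gap: 0.0592
```

```bash
python3 - <<'E'
from h import *
move(.0008,-.165,.2)
E
```

```text
t 0.3 now G [0.0634 0.6309 0.2281] shift [-712.2 -360.5   28.7] rot [-0.0012  0.0005  0.3902] F [ 1.39 -0.04  0.6 ] gap 0.0592
```

jog_arm --series '[{"tx": -712,"ty": -360,"tz": 20,"rx": 0,"ry": 0,"rz": 0.39,"claw": 20},{"tx": -712,"ty": -360,"tz": 20,"rx": 0,"ry": 0,"rz": 0.39,"claw": 20},{"tx": -712,"ty": -360,"tz": 20,"rx": 0,"ry": 0,"rz": 0.39,"claw": 20},{"tx": -712,"ty": -360,"tz": 20,"rx": 0,"ry": 0,"rz": 0.39,"claw": 20},{"tx": -712,"ty": -360,"tz": 20,"rx": 0,"ry": 0,"rz": 0.39,"claw": 20},{"tx": -712,"ty": -360,"tz": 20,"rx": 0,"ry": 0,"rz": 0.39,"claw": 20},{"tx": -712,"ty": -360,"tz": 20,"rx": 0,"ry": 0,"rz": 0.39,"claw": 20},{"tx": -712,"ty": -360,"tz": 20,"rx": 0,"ry": 0,"rz": 0.39,"claw": 20},{"tx": -712,"ty": -360,"tz": 20,"rx": 0,"ry": 0,"rz": 0.39,"claw": 20},{"tx": -712,"ty": -360,"tz": 20,"rx": 0,"ry": 0,"rz": 0.39,"claw": 20},{"tx": -712,"ty": -360,"tz": 20,"rx": 0,"ry": 0,"rz": 0.39,"claw": 20},{"tx": -712,"ty": -360,"tz": 20,"rx": 0,"ry": 0,"rz": 0.39,"claw": 20},{"tx": -712,"ty": -360,"tz": 20,"rx": 0,"ry": 0,"rz": 0.39,"claw": 20},{"tx": -712,"ty": -360,"tz": 20,"rx": 0,"ry": 0,"rz": 0.39,"claw": 20},{"tx": -712,"ty": -360,"tz": 20,"rx": 0,"ry": 0,"rz": 0.39,"claw": 20},{"tx": -712,"ty": -360,"tz": 20,"rx": 0,"ry": 0,"rz": 0.39,"claw": 20},{"tx": -712,"ty": -360,"tz": 20,"rx": 0,"ry": 0,"rz": 0.39,"claw": 20},{"tx": -712,"ty": -360,"tz": 20,"rx": 0,"ry": 0,"rz": 0.39,"claw": 20}]'

```text
time_s: 2.1
ee_pos: [0.6172, -0.1901, 0.208]
eef_rot: [[-0.515, 0.857, -0.002], [0.857, 0.515, 0.001], [0.002, -0.001, -1.0]]
contact_force: [0.4, -0.3, -0.5]
finger_gap: 0.0199
```

```bash
python3 - <<'E'
from h import *
move(.0008,-.165,.092)
E
```

```text
t 2.1 now G [ 0.0041 -0.1646  0.208 ] shift [ -0.6  -3.2 116. ] rot [-0.0008 -0.0018  0.0021] F [ 0.43 -0.27 -0.48] gap 0.0199
```

jog_arm --series '[{"tx": 0,"ty": -3,"tz": 40,"rx": 0,"ry": 0,"rz": 0,"claw": 20},{"tx": 0,"ty": -3,"tz": 80,"rx": 0,"ry": 0,"rz": 0,"claw": 20},{"tx": 0,"ty": -3,"tz": 116,"rx": 0,"ry": 0,"rz": 0,"claw": 20},{"tx": 0,"ty": -3,"tz": 116,"rx": 0,"ry": 0,"rz": 0,"claw": 20},{"tx": 0,"ty": -3,"tz": 116,"rx": 0,"ry": 0,"rz": 0,"claw": 20}]'

```text
time_s: 2.6
ee_pos: [0.6148, -0.1898, 0.0935]
eef_rot: [[-0.518, 0.856, -0.001], [0.856, 0.518, 0.0], [0.001, -0.0, -1.0]]
contact_force: [0.8, -0.4, -1.0]
finger_gap: 0.0202
```

```bash
python3 - <<'E'
from h import *
move(.0008,-.125,.092)
im,d=shot("side","s1"); im2,d=shot("top","t1")
a=cv2.resize(im[150:300,225:425],None,fx=2,fy=2,interpolation=2);b=cv2.resize(im2[110:260,230:430],None,fx=2,fy=2,interpolation=2)
cv2.imwrite("pics/c1.png",np.hstack([a,b]))
E
```

```text
t 2.6 now G [ 0.0021 -0.1631  0.0935] shift [38.1 -1.1  1.5] rot [-0.0003 -0.0007  0.0049] F [ 0.82 -0.42 -0.97] gap 0.0202
```

View pics/c1.png

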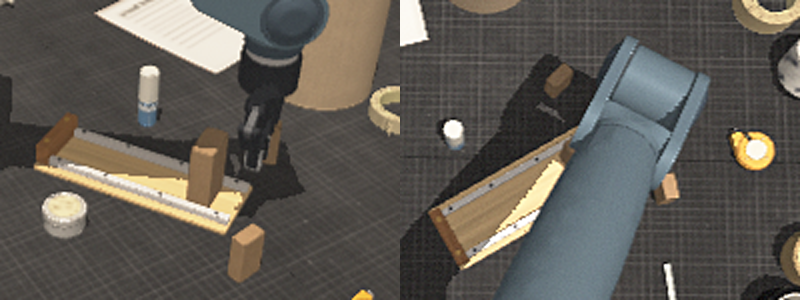

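The side view shows the fingers (crop 255,150) just behind the upright block (205,170), level with its top and clear of the other objects. I'll push slowly.

jog_arm --series '[{"tx": 12,"ty": -1,"tz": 0,"rx": 0,"ry": 0,"rz": 0,"claw": 20},{"tx": 24,"ty": -1,"tz": 0,"rx": 0,"ry": 0,"rz": 0,"claw": 20},{"tx": 30,"ty": -1,"tz": 0,"rx": 0,"ry": 0,"rz": 0,"claw": 20},{"tx": 34,"ty": -1,"tz": 0,"rx": 0,"ry": 0,"rz": 0,"claw": 20},{"tx": 38,"ty": -1,"tz": 0,"rx": 0,"ry": 0,"rz": 0,"claw": 20},{"tx": 41,"ty": -1,"tz": 0,"rx": 0,"ry": 0,"rz": 0,"claw": 20},{"tx": 44,"ty": -1,"tz": 0,"rx": 0,"ry": 0,"rz": 0,"claw": 20},{"tx": 47,"ty": -1,"tz": 0,"rx": 0,"ry": 0,"rz": 0,"claw": 20},{"tx": 50,"ty": -1,"tz": 0,"rx": 0,"ry": 0,"rz": 0,"claw": 20},{"tx": 53,"ty": -1,"tz": 0,"rx": 0,"ry": 0,"rz": 0,"claw": 20}]'

```text
time_s: 3.7
ee_pos: [0.5866, -0.146, 0.093]
eef_rot: [[-0.517, 0.856, -0.0], [0.856, 0.517, 0.0], [0.0, -0.0, -1.0]]
contact_force: [0.0, -0.1, 0.4]
finger_gap: 0.0202
```

```bash
python3 - <<'E'
from h import *
move(.0008,-.085,.092)
im,d=shot("side","s2")
cv2.imwrite("pics/c2.png",cv2.resize(im[170:300,235:385],None,fx=4,fy=4,interpolation=2))
E
```

```text
t 3.7 now G [ 0.0005 -0.111   0.093 ] shift [26.   0.4  1. ] rot [-0.     -0.0001  0.0036] F [ 0.01 -0.08  0.42] gap 0.0202
```

View pics/c2.png

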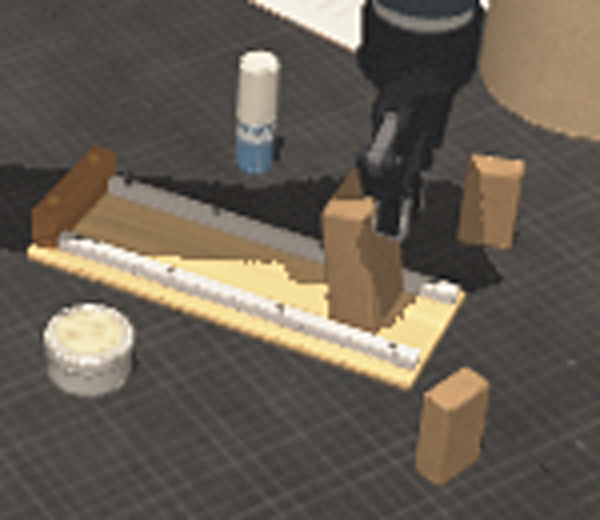

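The fingertips (390,225) are against the block's rear top, and the block appears to be starting to lean towards the stop. I'll continue.

jog_arm --series '[{"tx": 3,"ty": 0,"tz": 0,"rx": 0,"ry": 0,"rz": 0,"claw": 20},{"tx": 6,"ty": 0,"tz": 0,"rx": 0,"ry": 0,"rz": 0,"claw": 20},{"tx": 9,"ty": 0,"tz": 0,"rx": 0,"ry": 0,"rz": 0,"claw": 20},{"tx": 12,"ty": 0,"tz": 0,"rx": 0,"ry": 0,"rz": 0,"claw": 20},{"tx": 15,"ty": 0,"tz": 0,"rx": 0,"ry": 0,"rz": 0,"claw": 20},{"tx": 18,"ty": 0,"tz": 0,"rx": 0,"ry": 0,"rz": 0,"claw": 20},{"tx": 21,"ty": 0,"tz": 0,"rx": 0,"ry": 0,"rz": 0,"claw": 20},{"tx": 24,"ty": 0,"tz": 0,"rx": 0,"ry": 0,"rz": 0,"claw": 20},{"tx": 24,"ty": 0,"tz": 0,"rx": 0,"ry": 0,"rz": 0,"claw": 20},{"tx": 24,"ty": 0,"tz": 0,"rx": 0,"ry": 0,"rz": 0,"claw": 20},{"tx": 24,"ty": 0,"tz": 0,"rx": 0,"ry": 0,"rz": 0,"claw": 20}]'

```text
time_s: 4.85
ee_pos: [0.5744, -0.1257, 0.0931]
eef_rot: [[-0.517, 0.856, 0.0], [0.856, 0.517, -0.0], [-0.0, 0.0, -1.0]]
contact_force: [-1.0, 0.6, 0.5]
finger_gap: 0.0201
```

```bash
python3 - <<'E'
from h import *
move(.0008,-.165,.092)
im,d=shot("side","s3")
cv2.imwrite("pics/c3.png",cv2.resize(im[170:300,235:385],None,fx=4,fy=4,interpolation=2))
E
```

```text
t 4.85 now G [ 0.0005 -0.0873  0.0931] shift [-77.7   0.1   1.1] rot [0.0001 0.0002 0.0036] F [-1.    0.56  0.54] gap 0.0201
```

View pics/c3.png

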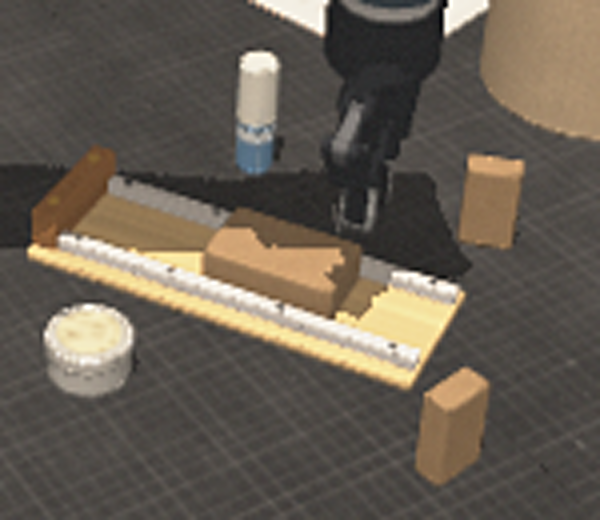

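The block has fallen flat between the rails (crop 205–360, 210–315), well short of the stop. I'll measure where it is.

```bash
cat >> h.py <<'E'
def blk(tag,n="side"):
    d=np.load(f"pics/{tag}.npz")["d"]; K,e,R=cam(n); v,u=np.mgrid[0:420,0:560]
    X=e+(np.stack([(u-K[0,2])/K[0,0]*d,(v-K[1,2])/K[1,1]*d,d],-1)@R.T)
    q=(X-G0).reshape(-1,3)[d.ravel()>0]; g=np.stack([q@gx,q@gy,q[:,2]],1)
    m=(abs(g[:,0])<.033)&(g[:,1]>-.14)&(g[:,1]<.128)&(g[:,2]>.034)&(g[:,2]<.05); t=g[m]
    A=np.c_[t[:,:2],np.ones(len(t))]; 
    print(len(t),"slopes",np.linalg.lstsq(A,t[:,2],rcond=None)[0].round(3),"z",np.median(t[:,2]).round(4),"y1/99%",np.percentile(t[:,1],[1,99]).round(4),"x",np.percentile(t[:,0],[1,99]).round(4),cv2.minAreaRect((t[:,:2]*1000).astype(np.float32)))
E
python3 - <<'E'
from h import *
blk("s3"); move(.0005,-.13,.093)
E
```

```text
533 slopes [0.038 0.008 0.043] z 0.0429 y1/99% [-0.0794  0.0175] x [-0.0292  0.031 ] ((0.7440853118896484, -29.986549377441406), (100.859619140625, 63.632869720458984), 87.938232421875)
t 4.9 now G [ 0.0005 -0.0873  0.0931] shift [-42.7  -0.1   0.1] rot [0.0001 0.0001 0.0036] F [-0.43 -0.55 -0.21] gap 0.0203
```

jog_arm --series '[{"tx": -20,"ty": 0,"tz": 0,"rx": 0,"ry": 0,"rz": 0.004,"claw": 20},{"tx": -43,"ty": 0,"tz": 0,"rx": 0,"ry": 0,"rz": 0.004,"claw": 20},{"tx": -43,"ty": 0,"tz": 0,"rx": 0,"ry": 0,"rz": 0.004,"claw": 20},{"tx": -43,"ty": 0,"tz": 25,"rx": 0,"ry": 0,"rz": 0.004,"claw": 20},{"tx": -43,"ty": 0,"tz": 50,"rx": 0,"ry": 0,"rz": 0.004,"claw": 20},{"tx": -43,"ty": 0,"tz": 67,"rx": 0,"ry": 0,"rz": 0.004,"claw": 20},{"tx": -43,"ty": 0,"tz": 67,"rx": 0,"ry": 0,"rz": 0.004,"claw": 20},{"tx": -43,"ty": 0,"tz": 67,"rx": 0,"ry": 0,"rz": 0.004,"claw": 20}]'

```text
time_s: 5.7
ee_pos: [0.5967, -0.1622, 0.0263]
eef_rot: [[-0.513, 0.858, -0.0], [0.858, 0.513, 0.0], [0.0, -0.0, -1.0]]
contact_force: [0.0, 0.7, 1.3]
finger_gap: 0.0203
```

```bash
python3 - <<'E'
from h import *
move(.0005,.005,.026)
im,d=shot("side","s4");blk("s4")
cv2.imwrite("pics/c4.png",cv2.resize(im[170:300,235:385],None,fx=4,fy=4,interpolation=2))
E
```

```text
t 5.7 now G [ 0.0008 -0.1301  0.0263] shift [135.1  -0.3   0.3] rot [-0.     -0.0001 -0.0001] F [0.03 0.7  1.33] gap 0.0203
580 slopes [0.042 0.001 0.043] z 0.0428 y1/99% [-0.1386  0.0181] x [-0.03    0.0309] ((0.9095478057861328, -6.2686004638671875), (266.5311279296875, 64.21467590332031), 89.39665222167969)
```

View pics/c4.png

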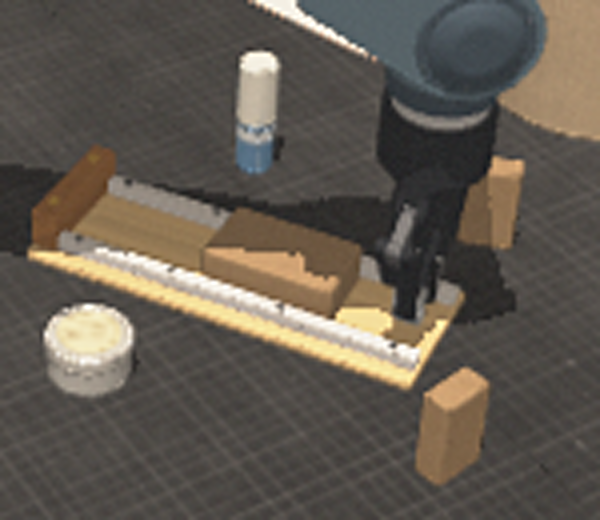

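The block is flat, and the fingertips (415,305) stand behind it between the rails. Now pushing along the guide.

jog_arm --series '[{"tx": 15,"ty": 0,"tz": 0,"rx": 0,"ry": 0,"rz": 0,"claw": 20},{"tx": 28,"ty": 0,"tz": 0,"rx": 0,"ry": 0,"rz": 0,"claw": 20},{"tx": 34,"ty": 0,"tz": 0,"rx": 0,"ry": 0,"rz": 0,"claw": 20},{"tx": 37,"ty": 0,"tz": 0,"rx": 0,"ry": 0,"rz": 0,"claw": 20},{"tx": 40,"ty": 0,"tz": 0,"rx": 0,"ry": 0,"rz": 0,"claw": 20},{"tx": 43,"ty": 0,"tz": 0,"rx": 0,"ry": 0,"rz": 0,"claw": 20},{"tx": 48,"ty": 0,"tz": 0,"rx": 0,"ry": 0,"rz": 0,"claw": 20},{"tx": 53,"ty": 0,"tz": 0,"rx": 0,"ry": 0,"rz": 0,"claw": 20},{"tx": 58,"ty": 0,"tz": 0,"rx": 0,"ry": 0,"rz": 0,"claw": 20},{"tx": 63,"ty": 0,"tz": 0,"rx": 0,"ry": 0,"rz": 0,"claw": 20},{"tx": 68,"ty": 0,"tz": 0,"rx": 0,"ry": 0,"rz": 0,"claw": 20},{"tx": 73,"ty": 0,"tz": 0,"rx": 0,"ry": 0,"rz": 0,"claw": 20},{"tx": 78,"ty": 0,"tz": 0,"rx": 0,"ry": 0,"rz": 0,"claw": 20},{"tx": 83,"ty": 0,"tz": 0,"rx": 0,"ry": 0,"rz": 0,"claw": 20},{"tx": 88,"ty": 0,"tz": 0,"rx": 0,"ry": 0,"rz": 0,"claw": 20}]'

```text
time_s: 7.25
ee_pos: [0.5512, -0.0865, 0.0261]
eef_rot: [[-0.513, 0.858, 0.0], [0.858, 0.513, -0.0], [-0.0, 0.0, -1.0]]
contact_force: [0.1, -1.0, 0.8]
finger_gap: 0.0198
```

```bash
python3 - <<'E'
from h import *
move(.0005,.005,.026)
im,d=shot("side","s5")
cv2.imwrite("pics/c5.png",cv2.resize(im[170:300,235:385],None,fx=4,fy=4,interpolation=2))
E
```

```text
t 7.25 now G [ 0.0007 -0.0418  0.0261] shift [46.8 -0.2  0.1] rot [ 0.0001  0.0001 -0.0002] F [ 0.06 -0.98  0.75] gap 0.0198
```

View pics/c5.png

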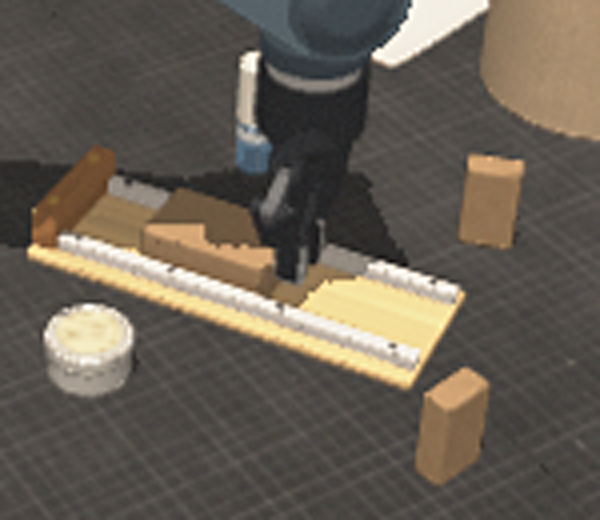

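The block (145–275, 190–295) is sliding straight and lying flat. I'll continue to just short of the stop.

jog_arm --series '[{"tx": 5,"ty": 0,"tz": 0,"rx": 0,"ry": 0,"rz": 0,"claw": 20},{"tx": 10,"ty": 0,"tz": 0,"rx": 0,"ry": 0,"rz": 0,"claw": 20},{"tx": 15,"ty": 0,"tz": 0,"rx": 0,"ry": 0,"rz": 0,"claw": 20},{"tx": 20,"ty": 0,"tz": 0,"rx": 0,"ry": 0,"rz": 0,"claw": 20},{"tx": 25,"ty": 0,"tz": 0,"rx": 0,"ry": 0,"rz": 0,"claw": 20},{"tx": 30,"ty": 0,"tz": 0,"rx": 0,"ry": 0,"rz": 0,"claw": 20},{"tx": 35,"ty": 0,"tz": 0,"rx": 0,"ry": 0,"rz": 0,"claw": 20},{"tx": 40,"ty": 0,"tz": 0,"rx": 0,"ry": 0,"rz": 0,"claw": 20},{"tx": 45,"ty": 0,"tz": 0,"rx": 0,"ry": 0,"rz": 0,"claw": 20},{"tx": 50,"ty": 0,"tz": 0,"rx": 0,"ry": 0,"rz": 0,"claw": 20},{"tx": 52,"ty": 0,"tz": 0,"rx": 0,"ry": 0,"rz": 0,"claw": 20},{"tx": 52,"ty": 0,"tz": 0,"rx": 0,"ry": 0,"rz": 0,"claw": 20}]'

```text
time_s: 8.5
ee_pos: [0.5245, -0.0419, 0.026]
eef_rot: [[-0.514, 0.858, -0.0], [0.858, 0.514, 0.0], [0.0, -0.0, -1.0]]
contact_force: [0.6, 0.5, -0.1]
finger_gap: 0.0201
```

```bash
python3 - <<'E'
from h import *
move(.0005,.02,.026)
im,d=shot("side","s6"); blk("s6")
cv2.imwrite("pics/c6.png",cv2.resize(im[190:290,235:335],None,fx=6,fy=6,interpolation=2))
E
```

```text
t 8.5 now G [0.0006 0.0102 0.026 ] shift [ 9.8 -0.1  0. ] rot [-0.0002 -0.0003  0.0001] F [ 0.63  0.54 -0.09] gap 0.0201
454 slopes [0.047 0.003 0.043] z 0.0431 y1/99% [-0.0013  0.1185] x [-0.0297  0.0303] ((1.2717418670654297, 62.6218147277832), (63.83158493041992, 130.0125732421875), 0.6211628913879395)
```

View pics/c6.png

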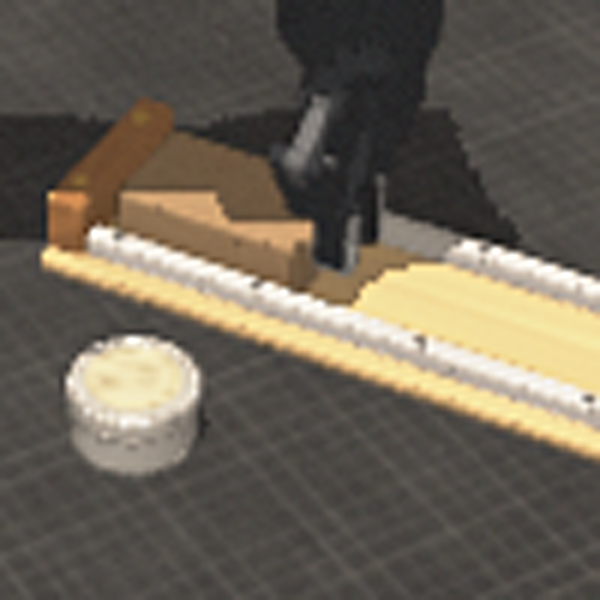

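The remaining gap to the stop is about 10 mm (crop 95–120, 205). I'll make small steps and check the force.

jog_arm --series '[{"tx": 1.5,"ty": 0,"tz": 0,"rx": 0,"ry": 0,"rz": 0,"claw": 20},{"tx": 3,"ty": 0,"tz": 0,"rx": 0,"ry": 0,"rz": 0,"claw": 20},{"tx": 4.5,"ty": 0,"tz": 0,"rx": 0,"ry": 0,"rz": 0,"claw": 20},{"tx": 6,"ty": 0,"tz": 0,"rx": 0,"ry": 0,"rz": 0,"claw": 20},{"tx": 6,"ty": 0,"tz": 0,"rx": 0,"ry": 0,"rz": 0,"claw": 20}]'

```text
time_s: 9.05
ee_pos: [0.5215, -0.0369, 0.0261]
eef_rot: [[-0.513, 0.858, -0.0], [0.858, 0.513, 0.0], [0.0, -0.0, -1.0]]
contact_force: [0.2, -0.3, 0.4]
finger_gap: 0.02
```

```bash
python3 - <<'E'
from h import *
move(.0005,.02,.026)
im,d=shot("side","s7"); blk("s7")
cv2.imwrite("pics/c7.png",cv2.resize(im[190:290,235:335],None,fx=6,fy=6,interpolation=2))
E
```

```text
t 9.05 now G [0.0006 0.016  0.0261] shift [ 4.  -0.1  0.1] rot [-0.     -0.0002 -0.0002] F [ 0.18 -0.27  0.42] gap 0.02
448 slopes [0.048 0.007 0.042] z 0.0429 y1/99% [0.005  0.1255] x [-0.0289  0.029 ] ((-0.5062217712402344, 65.86975860595703), (124.39680480957031, 61.51911163330078), 89.3526840209961)
```

View pics/c7.png

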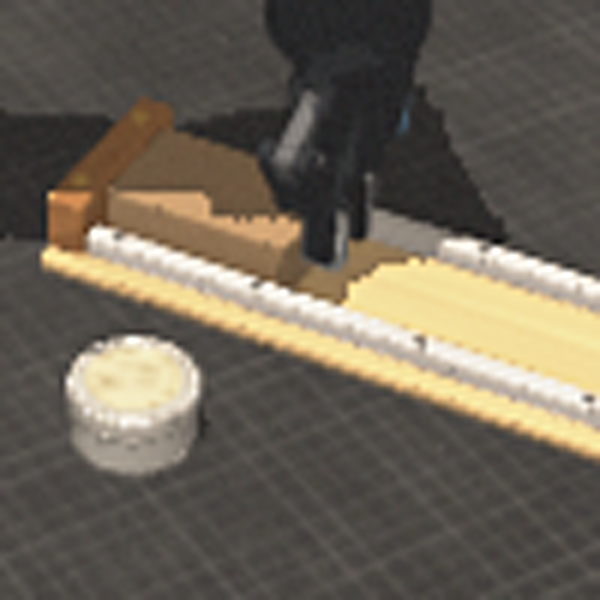

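The gap is nearly closed. I'll go in 1 mm rows and watch for a rise in force.

jog_arm --series '[{"tx": 1,"ty": 0,"tz": 0,"rx": 0,"ry": 0,"rz": 0,"claw": 20},{"tx": 2,"ty": 0,"tz": 0,"rx": 0,"ry": 0,"rz": 0,"claw": 20},{"tx": 2,"ty": 0,"tz": 0,"rx": 0,"ry": 0,"rz": 0,"claw": 20}]'

```text
time_s: 9.4
ee_pos: [0.5205, -0.0352, 0.026]
eef_rot: [[-0.513, 0.858, -0.0], [0.858, 0.513, 0.0], [0.0, -0.0, -1.0]]
contact_force: [-0.3, -0.0, 0.1]
finger_gap: 0.0198
```

jog_arm --series '[{"tx": 1,"ty": 0,"tz": 0,"rx": 0,"ry": 0,"rz": 0,"claw": 20},{"tx": 1,"ty": 0,"tz": 0,"rx": 0,"ry": 0,"rz": 0,"claw": 20}]'

```text
time_s: 9.6
ee_pos: [0.52, -0.0344, 0.026]
eef_rot: [[-0.513, 0.858, -0.0], [0.858, 0.513, 0.0], [0.0, -0.0, -1.0]]
contact_force: [0.2, -0.4, 0.5]
finger_gap: 0.02
```

jog_arm --series '[{"tx": 0.5,"ty": 0,"tz": 0,"rx": 0,"ry": 0,"rz": 0,"claw": 20},{"tx": 1,"ty": 0,"tz": 0,"rx": 0,"ry": 0,"rz": 0,"claw": 20},{"tx": 1,"ty": 0,"tz": 0,"rx": 0,"ry": 0,"rz": 0,"claw": 20}]'

```text
time_s: 9.9
ee_pos: [0.5199, -0.0341, 0.0263]
eef_rot: [[-0.513, 0.858, 0.001], [0.858, 0.513, -0.001], [-0.001, 0.0, -1.0]]
contact_force: [1.2, -2.8, -0.3]
finger_gap: 0.02
```

```bash
python3 - <<'E'
from h import *
move(.0005,.02,.026)
im,d=shot("side","s8"); blk("s8")
cv2.imwrite("pics/c8.png",cv2.resize(im[195:255,240:300],None,fx=10,fy=10,interpolation=2))
E
```

```text
t 9.9 now G [0.0007 0.0193 0.0263] shift [ 0.7 -0.2  0.3] rot [ 0.0002  0.0012 -0.0001] F [ 1.17 -2.75 -0.34] gap 0.02
455 slopes [0.049 0.007 0.042] z 0.0431 y1/99% [0.0083 0.1261] x [-0.0298  0.0294] ((-1.0822067260742188, 67.35586547851562), (121.25694274902344, 61.69340133666992), 88.82279968261719)
```

View pics/c8.png

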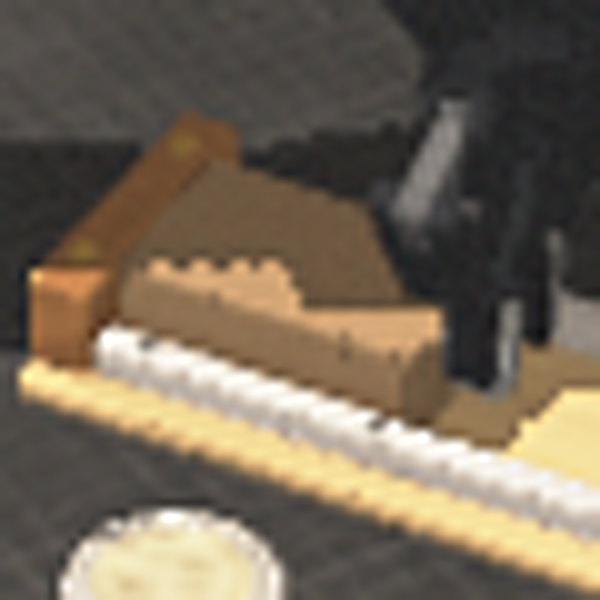

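The force has risen to 3 N against the push exactly where home was predicted (TCP y = 19 mm), and the block's end meets the stop (crop 120,280). I'll back off and lift.

jog_arm --series '[{"tx": -3,"ty": 0,"tz": 0,"rx": 0,"ry": 0,"rz": 0,"claw": 20},{"tx": -15,"ty": 0,"tz": 0,"rx": 0,"ry": 0,"rz": 0,"claw": 20},{"tx": -40,"ty": 0,"tz": 0,"rx": 0,"ry": 0,"rz": 0,"claw": 20},{"tx": -50,"ty": 0,"tz": 0,"rx": 0,"ry": 0,"rz": 0,"claw": 20},{"tx": -60,"ty": 0,"tz": -40,"rx": 0,"ry": 0,"rz": 0,"claw": 20},{"tx": -70,"ty": 0,"tz": -80,"rx": 0,"ry": 0,"rz": 0,"claw": 20},{"tx": -110,"ty": 0,"tz": -110,"rx": 0,"ry": 0,"rz": 0,"claw": 20},{"tx": -150,"ty": 0,"tz": -130,"rx": 0,"ry": 0,"rz": 0,"claw": 20},{"tx": -150,"ty": 0,"tz": -130,"rx": 0,"ry": 0,"rz": 0,"claw": 20},{"tx": -150,"ty": 0,"tz": -130,"rx": 0,"ry": 0,"rz": 0,"claw": 20}]'

```text
time_s: 10.95
ee_pos: [0.5967, -0.163, 0.1561]
eef_rot: [[-0.512, 0.859, 0.0], [0.859, 0.512, 0.0], [0.0, 0.0, -1.0]]
contact_force: [-0.4, 0.3, -0.5]
finger_gap: 0.0201
```

```bash
python3 - <<'E'
from h import *
move(.0005,.02,.026)
im,d=shot("side","s9"); blk("s9"); im2,d=shot("top","t9")
cv2.imwrite("pics/c9.png",np.hstack([cv2.resize(im[170:300,225:325],None,fx=4,fy=4,interpolation=2),cv2.resize(im2[130:260,230:330],None,fx=4,fy=4,interpolation=2)]))
E
```

```text
t 10.95 now G [ 0.0004 -0.1308  0.1561] shift [ 1.507e+02 -1.000e-01  1.302e+02] rot [ 0.0003 -0.0004 -0.0017] F [-0.42  0.33 -0.5 ] gap 0.0201
496 slopes [0.045 0.011 0.042] z 0.0427 y1/99% [0.0294 0.1266] x [-0.0297  0.0311] ((0.08140182495117188, 77.81277465820312), (64.6163330078125, 100.64990234375), 1.7083371877670288)
```

View pics/c9.png

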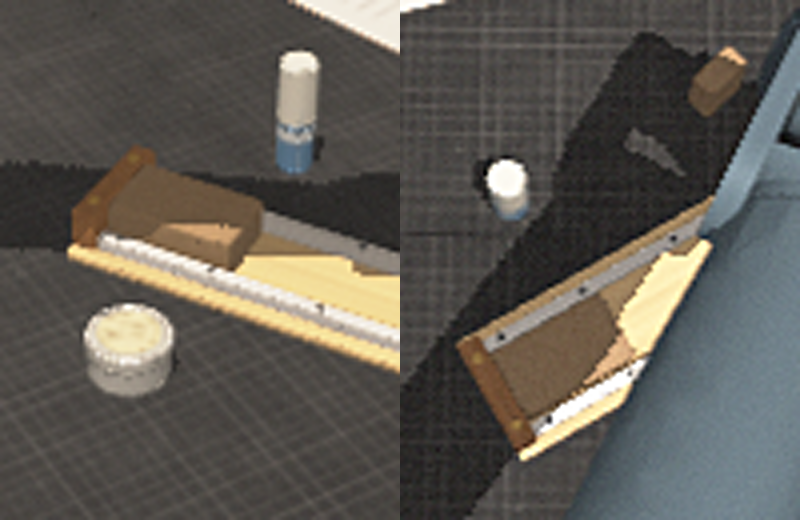

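The block lies flat against the stop in both views, the arm is clear, and the glue stick and tin have not moved. I'll hand the job in.

```bash
python3 -c "
from h import *
print(workorder.close_job())"
```

```text
the job is handed in; nothing more can be done
None
```

The cork block now lies flat between the rails with its end against the stop, and the job was handed in at about 11 s of the 43 s allowed. I tipped it over with the fingertips from behind, near its top. I then pushed it along the guide until the force rose to about 3 N at the stop.

**Last checks:**
- **Position:** The block's top face is about 43 mm above the table. Its centre is at about 78 to 80 mm along the guide's y, where home is 80 mm, and about 0 to 1 mm off the centre line. Both pictures show no gap to the stop.
- **Surroundings:** The arm is clear of everything. The glue stick and tin look unmoved. I did not check the roll, marker and tape measure again, but the fingers stayed over or between the rails once they came down.
- **A reading that disagreed:** The depth fit of the top face showed a sideways slope of about 0.045 rad. It was nearly the same in every reading of the flat block, so I put it down to calibration or depth error, and it is within the 0.1 rad limit. The force reading has about 1 N of noise.

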